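Square up a cold-frame post with a try square and hold it

ROBOT

A 6-joint arm with a two-finger parallel gripper is mounted at the origin on the work surface. World frame = base frame: x ahead of the robot, y to its left, z up, the work surface at z = 0. Lengths are in m, angles in rad, forces in N, time in s.
With the tool pointing down it reaches from about 0.4 to 0.825 m from the base axis. Payload 7 kg.
Tool frame: the origin (TCP) lies midway between the tips of the shut fingers; the grasp point (between the pads) lies 19 mm behind it; z points along the fingers, y is the line along which they close (so a half turn about z gives the same grasp; the last joint's range is limited). The gripper opens to 88 mm and grips with 3 to 60 N. Pads are 19 mm wide; open, the fingers measure 130 mm over their backs; the gripper's body (78 mm by 193 mm) begins 47 mm behind the grasp point.
Start: joints at [1.409, 0.359, 0.012, 0, -1.224, -0.288], TCP at [0.293, 0.608, 0.227] pointing down, gripper open.
Joint ranges: [-3.07, 3.07], [-1.43, 2.12], [-1.02, 1.25], [-3.03, 1.67], [-3.05, -0], [-3.03, 3.03]. Speed limits (rad/s): [2.39, 2.39, 3.01, 3.14, 3.14, 3.14].

INTERFACE

Orientations are given as [roll, pitch, yaw] about the fixed x, y, z axes, in that order (R = Rz(yaw) Ry(pitch) Rx(roll)).
In Python, from station import telemetry, eyes, ticket, recognise, trace gives the robot as it stands. The module is installed in compiled form; this text tells all that it offers.
- The arm moves only by the tool servo_tool, never from a script. Its argument "series" is a list that holds one entry, the list of rows, each a list of 4 numbers: the shift along the tool's x, y, z in mm, then the turn about the tool's z in rad. In form: [[[x, y, z, roll], ...]]. A call has exactly 10 rows; each row shifts and turns the commanded pose from where the row before left it, along the tool's axes as they then stand; what a row does not reach is not made up. A row lasts 1/12 s, in which the tool goes at most 41.7 mm and 7.16 degrees, less where a joint would pass 70% of its speed; a pose out of reach is approached as far as the arm can. A call is refused whole if a number of a shift passes 41.7 or a number of a turn 0.125, either way. A call with a gripper value outside its range is refused whole. "claw" is the gripper's target within -1 to 1 (shut at 1, half-way at 0, fully open at -1), set as the call begins (left out, the last holds). The fingers move at their own pace and stop on an object; "grip_force" is the grip in N (left out, the last holds). Time passes only in rows, so rows that do not move let the fingers close, or fill a call up. It gives the time, the measured TCP pose, the force, the opening and the grip force at its end, in the units of the state.
- telemetry.get_state(): the state, without advancing time (a new reading comes with each control period).
- eyes.grab_frame(name): name is "side" or "top"; returns the picture (384x512x3 uint8, red, green, blue); there is no depth.
- eyes.calibration(name): a dict with "mtx" (3x3 intrinsics, pixels), "rvec" (rotation vector, rad) and "tvec" (3), from world to camera coordinates, as OpenCV has them. Camera axes: x right, y down, z forward; pixel columns grow to the right and rows downward; lengths in m; the calibration is good to about 2 mm. A picture is of the moment at which its call begins. calibration takes no time and is no camera call.
- ticket.job_done(): hands the job in; it is judged then, once.
Trained networks look in the newest picture that a camera, given by its name, has taken for a name from the list of things; names that differ only in an ending like _2 or _b are one class to them, and where a whole thing is asked for, a point or a joint stands for the part that bears it (a point fixed in the world has none). Each returns a list of dicts, best first, with "conf" (0 to 1); they miss things now and then, are a little off and sometimes report something else, mostly with a low value. They report only what shows in the picture. A call takes as long as a camera call. They do not tell look-alikes from the thing itself.
- recognise(camera, name): "position" ([x, y, z] in m, in world coordinates, good to about 4 mm: the middle of the surface that is visible of it).
- trace(camera, name): "mask" (384x512 bool, what is visible of it).
The state is a dict: "t": time; "q": joint angles; "qd": joint speeds; "joint_efforts": joint torques, N m; "eef_pos": TCP position; "ee_rot": TCP orientation; "force": force on the tool from outside, world axes, zero at the start; "moment": the same for the moment, N m; "width": finger opening in m; "gripper_force": force on a finger pad.
Only numpy, scipy, OpenCV 4.12 (cv2) and the standard library are available. Lean on these libraries where they do the work, as an engineer would, in place of code of your own. Each camera call takes 0.05 s, during which the arm holds its last target. There are 200 camera calls.

TASK

The post at the robot's left of this cold-frame end hangs on one bolt and leans in over the sill. Pick up the carpenter's try square that stands on the bench, set its wooden stock on the sill with the steel blade towards that post, and press it into the corner until the stock lies flat along the sill and the blade's outer edge has pushed the post up true, touching all along it. Finish while still gripping the square and pressing it against both sill and post, so that the second screw can be driven; leave the other things on the bench where they are.

Things in the scene. Friction and masses are not known exactly. Their poses are not given: they have to be found in the camera images.
- square_grip (a point): Grip spot of the loose try square (0.24 kg, stands on the bench): hardwood stock 150 long, 22 thick, 34 high; steel blade 35 wide, 3 thick, rising from one end to 184. The point is mid-thickness, 17 above the underside, 100 from the heel, 50 from the other end: pinch the 22 here from above, firmly (mass centre 60 nearer the heel). y along the stock to the heel, z up the blade, x across
- square_heel (a point): The square's outer corner (heel), mid-thickness: where the stock's underside meets the blade's outer edge (flush with the stock's end) at a right angle. Axes as the grip spot's, which lies at y -100, z +17 from it. The blade fills the 35 next to the heel
- sill: Sill, fixed to the bench: timber 480 long, 45 wide, 45 high, a post at each end to 215 above the bench. Origin under its middle, bench level. y along it towards the leaning post (robot's left), x across it away from the robot, z up. The post at -y is finished and rigid. Angle brackets 34 high reach 36 out on both sides at y = -120 and 60
- corner (a point): The inside corner: on the sill's top face (45 above the bench), mid-width, where the leaning post's inner face meets it once square: y = 195 from the sill's origin, axes as the sill's. When done the square's heel is here and its y lies along the sill's y. The post's solid part begins 4 above the sill top
- post (a joint): Lean of the post at the robot's left, rad: 0 square to the sill, positive leans in over it (starts 0.05 to 0.13), negative past square. Pivots on one bolt 22.5 below the sill top, 22.5 behind the post's inner face; stays where left (0.35 N m friction: 2 N moves it at the blade's tip, 12 N at the heel), so with the blade flush a push of 3 to 9 N holds it square
- post_face (a point): Point in the middle of the leaning left post's inner face (45 wide), 122.5 above the bench when square; moves with the post, axes as the sill's when square
- pot: Bystander: small terracotta pot with a seedling, 94 across, 90 high (125 with leaves). Origin under its centre
- screw_box: Bystander: open cardboard box of screws, 90 x 75 x 35. Origin under its centre
- driver: Bystander: cordless driver standing on its battery, 190 high, about 230 long. Origin under its battery
- hammer: Bystander: hammer lying on the bench, 260 long, 26 high. Origin under its middle
- offcut: Bystander: offcut of 45 x 45 timber about 250 long, lying behind the sill
- tape_measure: Bystander: tape measure 70 x 32, 62 high
Mind the look-alikes: they are no part of the job. Leave any turquoise look-alike of the part that bears square_grip alone.

How it is judged:
On the way:
1. the square is gripped and lifted clear of the bench (height (world z) of square_heel above 0.02 m and height (world z) of square_grip above 0.037 m and contact force between the fingers and square above 2 N), for 0.2 s.
At the end, for the whole second after the job is handed in: Square still gripped (over 2 N), at rest, pressing over 1 N on sill and over 1 N on post; post within 0.015 rad of square; stock flat on the sill (0.02 rad, 2 mm), along it (0.05 rad), within 12 mm of its middle; heel within 3 mm of the corner (contact force between the fingers and square above 2 N and contact force between square and sill above 1 N and contact force between square and post above 1 N and value of joint post between -0.015 and 0.015 rad and angle between the z axis of square_grip and the z axis of sill, either way round below 0.02 rad and angle between the y axis of square_grip and the y axis of sill, either way round below 0.05 rad and y of square_heel in the frame of corner between -0.003 and 0.003 m and x of square_heel in the frame of corner between -0.012 and 0.012 m and z of square_heel in the frame of corner below 0.002 m and linear speed of square below 0.01 m/s); the arm keeps its last pose, push and grip.
It fails at once if another thing on the bench is shifted by more than 30 mm (distance of any of pot, screw_box, driver, hammer, offcut, tape_measure from where it was at the start of the episode above 0.03 m).
It also fails if it takes over 43 s, if anything falls off the work surface, if the arm or the gripper's body presses on something with over 40 N, if the wrist force passes 120 N, or if a joint passes its speed limit or range.

## Working session

There is one attempt and no reset: what is moved stays moved. The work goes in short steps, Python scripts to look and compute and a tool call to move; the robot and the scene stay as the last step left them, time stands still between calls to the robot, and variables do not carry over. Pictures are saved under pics/ and viewed, at most 10 in all, crops included, and the job is handed in when it is done.

Besides the shell and the picture viewer there is one more tool, called after ">>>" in YAML: its name, and indented under it one key for each argument. servo_tool: Moves the arm, as the interface text tells. Its arguments: {"type":"object","properties":{"series":{"type":"array"},"claw":{"type":"number"},"grip_force":{"type":"number"}},"required":["series"]}

```bash
mkdir -p pics
cat > h.py <<'E'
import numpy as np, cv2
from scipy.spatial.transform import Rotation as R
from station import telemetry, eyes, ticket, recognise, trace
def grab(n,f):
    im=eyes.grab_frame(n); cv2.imwrite('pics/'+f,im[:,:,::-1]); return im
def proj(n,P):
    c=eyes.calibration(n); return cv2.projectPoints(np.array(P,float).reshape(-1,1,3),np.array(c['rvec'],float),np.array(c['tvec'],float),np.array(c['mtx'],float),None)[0].reshape(-1,2)
def ray(n,uv):
    c=eyes.calibration(n);Rm=cv2.Rodrigues(np.array(c['rvec'],float))[0];t=np.array(c['tvec'],float).ravel()
    d=Rm.T@np.linalg.inv(np.array(c['mtx'],float))@np.array([uv[0],uv[1],1.]);return -Rm.T@t,d
def atz(n,uv,z):
    o,d=ray(n,uv);return o+d*(z-o[2])/d[2]
E
python3 - <<'E'
from h import *
a=grab('side','s0.png');b=grab('top','t0.png')
cv2.imwrite('pics/both0.png',cv2.resize(np.vstack([a,b])[:,:,::-1],None,fx=.78,fy=.78))
s=telemetry.get_state();print({k:np.round(v,3) for k,v in s.items()})
for n in('side','top'):
    print(n,ray(n,(256,192)))
    for k in('square_grip','square_heel','sill','corner','post_face','post','pot','screw_box','driver','hammer','offcut','tape_measure'):
        print(k,[(np.round(d['position'],3),round(d['conf'],2)) for d in recognise(n,k)][:3])
E
```

```text
{'t': np.float64(0.1), 'q': array([ 1.409,  0.359,  0.011, -0.   , -1.224, -0.288]), 'qd': array([ 0.001, -0.002,  0.002,  0.001,  0.001, -0.001]), 'joint_efforts': array([-4.0000e-03, -5.8416e+01,  2.9375e+01,  7.0150e+00,  1.0000e-02,
       -0.0000e+00]), 'eef_pos': array([0.293, 0.607, 0.226]), 'ee_rot': array([ 3.14, -0.  , -0.45]), 'force': array([ 0.337,  0.362, -0.488]), 'moment': array([ 0.03 , -0.013,  0.074]), 'gripper_force': np.float64(0.0), 'width': np.float64(0.088)}
side (array([ 0.43730885, -0.87989352,  0.80829125]), array([ 0.03460814,  0.75931252, -0.64987741]))
square_grip [(array([0.228, 0.231, 0.031]), 0.87), (array([ 0.344, -0.263,  0.036]), 0.67), (array([ 0.438, -0.136,  0.032]), 0.6)]
square_heel [(array([ 0.34 , -0.258,  0.038]), 0.71), (array([0.228, 0.234, 0.034]), 0.59)]
sill [(array([ 0.617, -0.109,  0.064]), 0.71)]
corner [(array([ 0.616, -0.108,  0.061]), 0.68)]
post_face [(array([0.594, 0.177, 0.144]), 0.68)]
post [(array([0.598, 0.179, 0.144]), 0.92)]
pot [(array([ 0.46 , -0.388,  0.076]), 0.75), (array([ 0.612, -0.108,  0.064]), 0.74)]
screw_box [
[... 701 characters left out ...]
2, -0.482,  0.023]), 0.51)]
corner [(array([ 0.607, -0.01 ,  0.045]), 0.79)]
post_face [(array([0.581, 0.195, 0.2  ]), 0.61), (array([ 0.444, -0.147,  0.031]), 0.44), (array([0.439, 0.019, 0.02 ]), 0.18)]
post [(array([0.576, 0.197, 0.19 ]), 0.81), (array([ 0.437, -0.144,  0.033]), 0.61), (array([0.362, 0.211, 0.057]), 0.22)]
pot [(array([ 0.452, -0.376,  0.07 ]), 0.87)]
screw_box [(array([0.441, 0.019, 0.017]), 0.83)]
driver [(array([0.392, 0.335, 0.172]), 0.87)]
hammer [(array([ 0.572, -0.48 ,  0.02 ]), 0.65)]
offcut [(array([ 0.763, -0.021,  0.046]), 0.87), (array([ 0.573, -0.483,  0.022]), 0.32)]
tape_measure [(array([0.359, 0.213, 0.057]), 0.55), (array([ 0.764, -0.023,  0.046]), 0.44)]
```

View pics/both0.png

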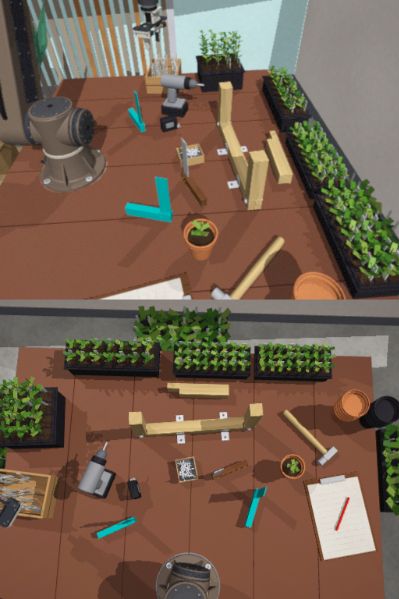

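The real candidate is the wood and steel square (side ~(190,180), top ~(230,468) in this collage). The turquoise ones, at side (138,112) and (150,205), are look-alikes. I'll check the choice in a close crop.

Run:
```python
from h import *
a=cv2.imread('pics/s0.png');b=cv2.imread('pics/t0.png')
u=proj('side',[.44,-.14,.06])[0].astype(int);v=proj('top',[.44,-.14,.06])[0].astype(int);print(u,v)
c=[]
for im,(x,y) in((a,u),(b,v)):
    x0,y0=x-40,y-45;print(x0,y0);c.append(cv2.resize(im[y0:y0+80,x0:x0+80],None,fx=5,fy=5,interpolation=cv2.INTER_CUBIC))
cv2.imwrite('pics/c0.png',np.hstack(c))
```

```text
[245 225] [291 218]
205 180
251 173
```

View pics/c0.png

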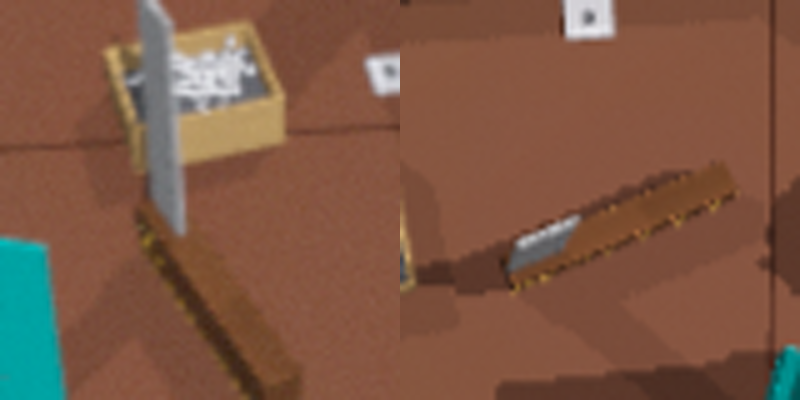

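Confirmed: brown stock with a steel blade. The heel end is at top pixel ≈(273,228) and the free end at ≈(316,209), so the blade stands at the +y end. Next I fit the square and sill silhouettes in both cameras.

```bash
cat >> h.py <<'E'
from scipy.optimize import minimize
def box(x0,x1,y0,y1,z0,z1): return np.array([[x,y,z] for x in(x0,x1) for y in(y0,y1) for z in(z0,z1)])
def sil(n,boxes):
    m=np.zeros((384*4,512*4),np.uint8)
    for b in boxes: cv2.fillConvexPoly(m,cv2.convexHull(np.round((proj(n,b)+.5)*4).astype(np.int32)),1)
    return cv2.resize(m*255,(512,384),interpolation=cv2.INTER_AREA)/255.
def place(b,p,yaw,z=0): return b@R.from_euler('z',yaw).as_matrix().T+[p[0],p[1],z]
SQ=[box(-.011,.011,-.150,0,0,.034),box(-.0015,.0015,-.035,0,0,.184)] # heel origin
def sq(p): return [place(b,p,p[2]) for b in SQ]
def sillb(p):
    L=box(-.0225,.0225,.195,.24,.049,.215); c=np.array([0,.2175,.0225]); Rm=R.from_euler('x',p[3]).as_matrix()
    return [place(b,p,p[2]) for b in (box(-.0225,.0225,-.24,.195,0,.045),box(-.0225,.0225,-.24,-.195,0,.215),(L-c)@Rm.T+c)]
def fit(masks,f,p0,step):
    cost=lambda p:sum(np.abs(sil(n,f(p))-m).sum()/m.sum() for n,m in masks.items())
    sim=np.vstack([p0]+[np.array(p0)+np.eye(len(p0))[i]*step[i] for i in range(len(p0))])
    for k in range(2):
        r=minimize(cost,sim[0],method='Nelder-Mead',options=dict(initial_simplex=sim,maxiter=250,xatol=1e-4,fatol=1e-4)); sim=sim-sim[0]+r.x
    return r.x,r.fun
def getmask(n,name,P):
    u=proj(n,P)[0]
    ds=[d for d in trace(n,name)]
    return min(ds,key=lambda d:np.hypot(*(np.argwhere(d['mask']).mean(0)[::-1]-u)))['mask'].astype(float)
E
python3 - <<'E'
from h import *
M={n:getmask(n,'square_grip',[.44,-.15,.03]) for n in('side','top')}
Ms={}
for n in('side','top'):
    a=getmask(n,'sill',[.61,-.01,.04]);b=getmask(n,'post',[.59,.19,.14]);print(n,a.sum(),b.sum(),(a*b).sum(),M[n].sum());Ms[n]=np.maximum(a,b)
np.savez('m.npz',**{k+n:v for k,D in(('q',M),('s',Ms)) for n,v in D.items()})
p0=[*atz('top',(273,228),.034)[:2],0]; e=atz('top',(316,209),.034);p0[2]=np.arctan2(-(p0[0]-e[0]),p0[1]-e[1]);print(p0,e)
p,c=fit(M,sq,p0,[.006,.006,.08]);print('sq',p.round(4),c)
for n in M: print(n,fit({n:M[n]},sq,p,[.004,.004,.05]))
q,c=fit(Ms,sillb,[.605,-.01,-.05,.09],[.01,.01,.05,.04]);print('sill',q.round(4),c)
for n in Ms: print(n,fit({n:Ms[n]},sillb,q,[.004,.004,.03,.03]))
out=[]
for n,f in(('side','s0.png'),('top','t0.png')):
    im=cv2.imread('pics/'+f)
    for g in sq(p)+sillb(q):
        cv2.polylines(im,[cv2.convexHull(np.round(proj(n,g)).astype(np.int32))],True,(0,0,255),1)
    x,y=proj(n,[.55,-.02,.08])[0].astype(int);out.append(cv2.resize(im[max(0,y-100):y+100,x-130:x+130],(780,600))[:, :])
cv2.imwrite('pics/fit.png',cv2.resize(np.vstack(out),(400,600),interpolation=cv2.INTER_AREA) if 0 else np.hstack([cv2.resize(o,(400,308)) for o in out]))
E
```

```text
side 4321.0 927.0 855.0 844.0
top 3616.0 613.0 588.0 392.0
[np.float64(0.4126184006512429), np.float64(-0.08509446266996397), np.float64(0.44417042179406135)] [ 0.47475154 -0.21565772  0.034     ]
sq [ 0.4153 -0.0805  0.434 ] 0.30952044324838945
side (array([ 0.41442047, -0.08313631,  0.42697691]), np.float64(0.11737756714060031))
top (array([ 0.41698372, -0.08108204,  0.43175948]), np.float64(0.1128251300520208))
sill [ 0.6158 -0.0057  0.0982  0.0679] 0.2853155431477544Traceback (most recent call last):
  File "<stdin>", line 11, in <module>
  File "h.py", line 29, in fit
    r=minimize(cost,sim[0],method='Nelder-Mead',options=dict(initial_simplex=sim,maxiter=250,xatol=1e-4,fatol=1e-4)); sim=sim-sim[0]+r.x
    res = _minimize_neldermead(fun, x0, args, callback, bounds=bounds,
                               **options)
    fsim[j] = func(sim[j])
              ~~~~^^^^^^^^
    fx = function(np.copy(x), *(wrapper_args + args))
  File "h.py", line 26, in <lambda>
    cost=lambda p:sum(np.abs(sil(n,f(p))-m).sum()/m.sum() for n,m in masks.items())
                  ~~~^^^^^^^^^^^^^^^^^^^^^^^^^^^^^^^^^^^^^^^^^^^^^^^^^^^^^^^^^^^^^^
  File "h.py", line 26, in <genexpr>
    cost=lambda p:sum(np.abs(sil(n,f(p))-m).sum()/m.sum() for n,m in masks.items())
                             ~~~^^^^^^^^
  File "h.py", line 17, in sil
    for b in boxes: cv2.fillConvexPoly(m,cv2.convexHull(np.round((proj(n,b)+.5)*4).astype(np.int32)),1)
                                                                  ~~~~^^^^^
  File "h.py", line 7, in proj
    c=eyes.calibration(n); return cv2.projectPoints(np.array(P,float).reshape(-1,1,3),np.array(c['rvec'],float),np.array(c['tvec'],float),np.array(c['mtx'],float),None)[0].reshape(-1,2)
ValueError: time passes only in moves, steps and waits
```

```bash
sed -i 's/c=eyes.calibration(n)/c=cal(n)/' h.py; sed -i '3a import functools\ncal=functools.cache(lambda n: eyes.calibration(n))' h.py
cat > f.py <<'E'
from h import *
D=np.load('m.npz');M={n:D['q'+n] for n in('side','top')};Ms={n:D['s'+n] for n in M}
p=np.array([.4153,-.0805,.434]);q=np.array([.6158,-.0057,.0982,.0679])
q,c=fit(Ms,sillb,q,[.005,.005,.03,.04]);print('sill',q.round(4),c)
for n in Ms: print(n,fit({n:Ms[n]},sillb,q,[.004,.004,.03,.03]))
out=[]
for n,f in(('side','s0.png'),('top','t0.png')):
    im=cv2.imread('pics/'+f);x,y=proj(n,[.55,-.02,.08])[0].astype(int);y0=max(0,y-100);im=cv2.resize(im[y0:y0+200,x-130:x+130],(780,600))
    for g in sq(p)+sillb(q):
        cv2.polylines(im,[cv2.convexHull(np.round((proj(n,g)+.5-[x-130,y0])*3).astype(np.int32))],True,(0,0,255),1)
    out.append(im)
for i,o in enumerate(out): cv2.imwrite(f'pics/fit{i}.png',o)
E
python3 f.py
```

```text
sill [ 0.6158 -0.0059  0.0983  0.0677] 0.2835353396543063
side (array([ 0.61395792, -0.00867502,  0.10096781,  0.10629687]), np.float64(0.10294988015693415))
top (array([ 0.61675513, -0.0050868 ,  0.09421582,  0.0669646 ]), np.float64(0.16004545185280922))
```

View pics/fit0.png

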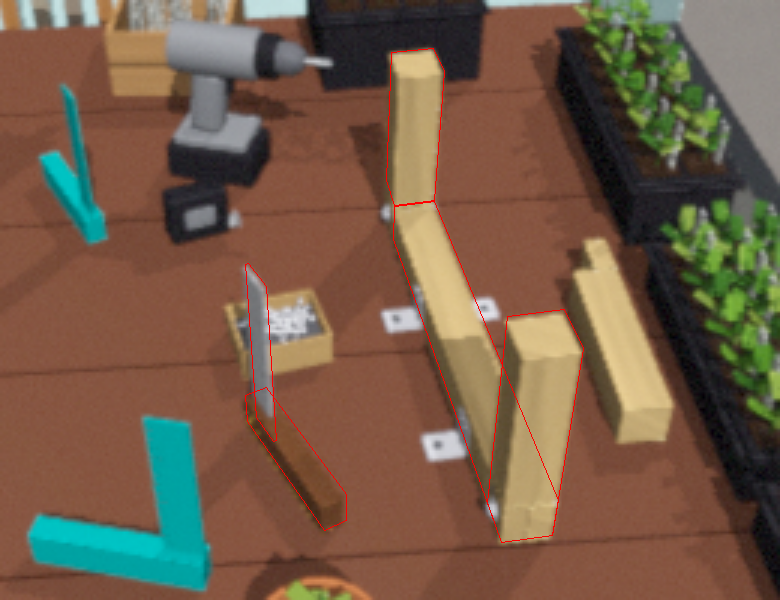

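View pics/fit1.png

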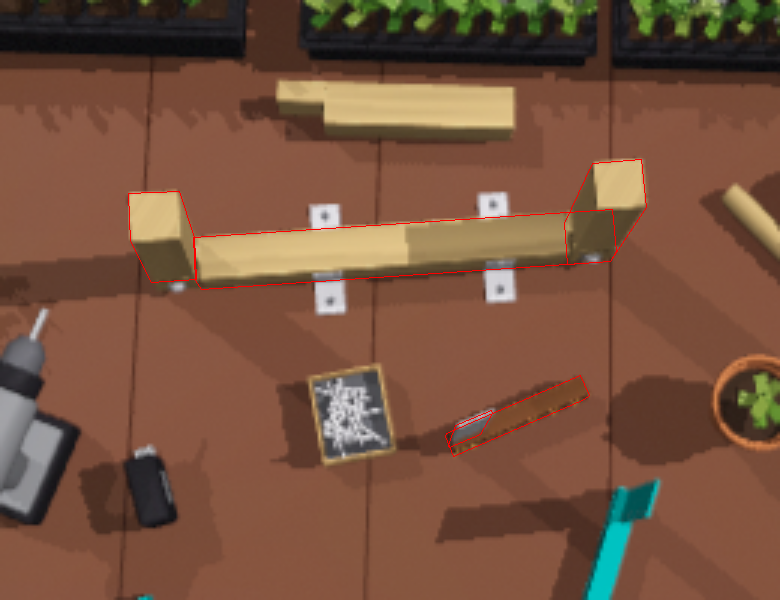

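The overlays match: the square's outline sits on the stock and blade, and the sill outline on the timber with the left post leaning ~0.07–0.1. So grip ≈ (0.457, -0.172), tool yaw ≈ -1.139. I'll travel high first.

>>> servo_tool:
  series:
    - [[15, 15, -6, 0], [28, 28, -6, 0], [29, 29, -4, 0], [29, 29, -4, 0], [29, 29, -4, 0], [29, 29, -4, 0], [29, 29, -4, 0], [29, 29, -4, 0], [29, 29, -4, 0], [29, 29, 0, 0]]
  claw: -1
  grip_force: 60

```text
t: 2.43
eef_pos: [0.422, 0.239, 0.2678]
ee_rot: [-3.139, -0.001, -0.449]
force: [1.6, -0.2, -0.7]
width: 0.0879
gripper_force: 0.0
```

>>> servo_tool:
  series:
    - [[21, 35, 0, 0], [21, 35, 0, 0], [21, 35, 0, 0], [21, 35, 0, 0], [21, 35, 0, 0], [21, 35, 0, 0], [21, 35, 0, 0], [21, 35, 0, 0], [20, 34, 0, 0], [12, 20, 0, 0]]

```text
t: 3.27
eef_pos: [0.4561, -0.1502, 0.2668]
ee_rot: [3.141, -0.001, -0.451]
force: [1.1, 0.0, 0.4]
width: 0.0878
gripper_force: 0.0
```

>>> servo_tool:
  series:
    - [[0, 0, 0, 0.115], [0, 0, 0, 0.115], [0, 0, 0, 0.115], [0, 0, 0, 0.115], [0, 0, 0, 0.115], [0, 0, 0, 0.115], [0, 0, 0, 0], [0, 0, 0, 0], [0, 0, 0, 0], [0, 0, 0, 0]]

```text
t: 4.1
eef_pos: [0.4564, -0.1471, 0.2666]
ee_rot: [-3.141, -0.0, -1.137]
force: [-0.2, -0.0, -0.3]
width: 0.088
gripper_force: 0.0
```

```bash
cat >> h.py <<'E'
def todo(x,y,z,yaw):
    s=telemetry.get_state();Rm=R.from_euler('xyz',s['ee_rot']).as_matrix()
    print('pos',np.round(s['eef_pos'],4),np.round(s['ee_rot'],4),'F',np.round(s['force'],1),'w',round(s['width'],4),'t',round(s['t'],2))
    print('tool mm',(Rm.T@(np.array([x,y,z])-s['eef_pos'])*1000).round(1),'turn',round(-(yaw-s['ee_rot'][2]),4))
E
python3 -c "
from h import *
todo(.4574,-.1718,.006,-1.139)"
```

```text
pos [ 0.4564 -0.1471  0.2666] [-3.1415 -0.     -1.1371] F [-0.2 -0.  -0.3] w 0.088 t 4.1
tool mm [ 22.8   9.5 260.6] turn 0.0019
```

>>> servo_tool:
  series:
    - [[12, 5, 0, 0], [11, 4.5, 0, 0], [0, 0, 25, 0], [0, 0, 35, 0], [0, 0, 35, 0], [0, 0, 35, 0], [0, 0, 30, 0], [0, 0, 20, 0], [0, 0, 10, 0], [0, 0, 0, 0]]

```text
t: 4.93
eef_pos: [0.4557, -0.1719, 0.0741]
ee_rot: [3.137, 0.002, -1.138]
force: [-0.5, -0.0, 1.3]
width: 0.0873
gripper_force: 0.0
```

Run:
```python
from h import *
todo(.4574,-.1718,.006,-1.139)
out=[]
for n in('side','top'):
    im=grab(n,n+'1.png')[:,:,::-1].copy();x,y=proj(n,[.45,-.15,.06])[0].astype(int);im=cv2.resize(im[y-60:y+50,x-50:x+50],None,fx=4,fy=4,interpolation=cv2.INTER_CUBIC)
    for g in sq([.4153,-.0815,.432]): cv2.polylines(im,[cv2.convexHull(np.round((proj(n,g)+.5-[x-50,y-60])*4).astype(np.int32))],True,(0,0,255),1)
    out.append(im)
cv2.imwrite('pics/c1.png',np.hstack(out))
```

```text
pos [ 0.4557 -0.1719  0.0741] [ 3.1372e+00  2.1000e-03 -1.1384e+00] F [-0.5 -0.   1.3] w 0.0873 t 4.93
tool mm [ 0.8 -1.9 68.1] turn 0.0006
```

View pics/c1.png

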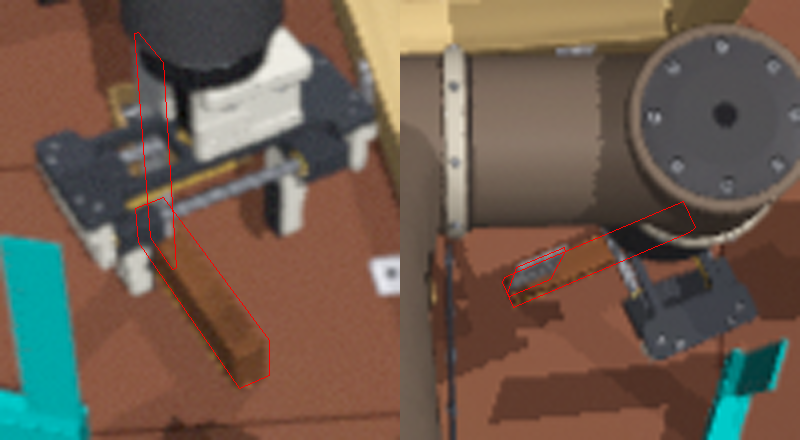

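The fingers straddle the stock near mid-length and the blade (top crop ≈(530,265)) is clear of the body. Descending and gripping.

>>> servo_tool:
  series:
    - [[0, 0, 10, 0], [0, 0, 20, 0], [0, 0, 18, 0], [0, 0, 10, 0], [0, 0, 6, 0], [0, 0, 2, 0], [0, 0, 0, 0], [0, 0, 0, 0], [0, 0, 0, 0], [0, 0, 0, 0]]

```text
t: 5.87
eef_pos: [0.458, -0.172, 0.0113]
ee_rot: [-3.14, -0.001, -1.14]
force: [-0.8, 0.0, -0.8]
width: 0.0879
gripper_force: 0.0
```

>>> servo_tool:
  series:
    - [[0, 0, 0, 0], [0, 0, 0, 0], [0, 0, 0, 0], [0, 0, 0, 0], [0, 0, 0, 0], [0, 0, 0, 0], [0, 0, 0, 0], [0, 0, 0, 0], [0, 0, 0, 0], [0, 0, 0, 0]]
  claw: 1
  grip_force: 60

```text
t: 6.7
eef_pos: [0.4574, -0.172, 0.0106]
ee_rot: [3.142, 0.0, -1.14]
force: [0.0, 0.4, -0.2]
width: 0.0264
gripper_force: 0.0
```

```bash
python3 -c "
from h import *
todo(.4574,-.1718,.006,-1.139)"
```

```text
pos [ 0.4574 -0.172   0.0106] [ 3.1416  0.     -1.1398] F [ 0.   0.4 -0.2] w 0.0264 t 6.7
tool mm [-0.2 -0.1  4.6] turn -0.0008
```

>>> servo_tool:
  series:
    - [[0, 0, 2, 0], [0, 0, 3, 0], [0, 0, 0, 0], [0, 0, 0, 0], [0, 0, 0, 0], [0, 0, 0, 0], [0, 0, 0, 0], [0, 0, 0, 0], [0, 0, 0, 0], [0, 0, 0, 0]]
  claw: 0.2

```text
t: 7.53
eef_pos: [0.4575, -0.172, 0.0056]
ee_rot: [-3.141, -0.0, -1.14]
force: [-0.6, 0.2, 0.6]
width: 0.0346
gripper_force: 0.0
```

>>> servo_tool:
  series:
    - [[0, 0, 0, 0], [0, 0, 0, 0], [0, 0, 0, 0], [0, 0, 0, 0], [0, 0, 0, 0], [0, 0, 0, 0], [0, 0, 0, 0], [0, 0, 0, 0], [0, 0, 0, 0], [0, 0, 0, 0]]
  claw: 1
  grip_force: 60

```text
t: 8.37
eef_pos: [0.4572, -0.172, 0.0056]
ee_rot: [3.141, 0.0, -1.14]
force: [-2.5, -1.0, 2.9]
width: 0.0216
gripper_force: 60.0
```

>>> servo_tool:
  series:
    - [[0, 0, -3, 0], [0, 0, -5, 0], [0, 0, -10, 0], [0, 0, -20, 0], [0, 0, -25, 0], [0, 0, -25, 0], [0, 0, -20, 0], [0, 0, -10, 0], [0, 0, 0, 0], [0, 0, 0, 0]]

```text
t: 9.2
eef_pos: [0.4574, -0.1718, 0.1233]
ee_rot: [-3.141, 0.0, -1.14]
force: [-0.8, -0.0, -3.1]
width: 0.0214
gripper_force: 60.0
```

Run:
```python
from h import *
todo(.620,.03,.125,.0983-np.pi/2)
s=telemetry.get_state();print(s['gripper_force'],s['moment'].round(2))
out=[]
for n in('side','top'):
    im=grab(n,n+'2.png')[:,:,::-1].copy();x,y=proj(n,[.45,-.15,.15])[0].astype(int);out.append(cv2.resize(im[y-55:y+55,x-50:x+50],None,fx=4,fy=4,interpolation=cv2.INTER_CUBIC))
    print(n,[(np.round(d['position'],3),round(d['conf'],2)) for d in recognise(n,'square_grip')],x-50,y-55)
cv2.imwrite('pics/c2.png',np.hstack(out))
```

```text
pos [ 0.4574 -0.1718  0.1233] [-3.1407e+00  1.0000e-04 -1.1402e+00] F [-0.8 -0.  -3.1] w 0.0214 t 9.2
tool mm [-115.5 -232.    -1.4] turn 0.3323
59.96241331100464 [-0.08  0.   -0.  ]
side [(array([ 0.467, -0.201,  0.149]), 0.95), (array([ 0.342, -0.258,  0.034]), 0.67), (array([0.228, 0.232, 0.032]), 0.63), (array([ 0.462, -0.391,  0.079]), 0.62)] 197 147
top [(array([ 0.311, -0.25 ,  0.037]), 0.8), (array([0.209, 0.279, 0.033]), 0.66), (array([ 0.423, -0.109,  0.151]), 0.58), (array([ 0.619, -0.014,  0.044]), 0.36)] 248 156
```

View pics/c2.png

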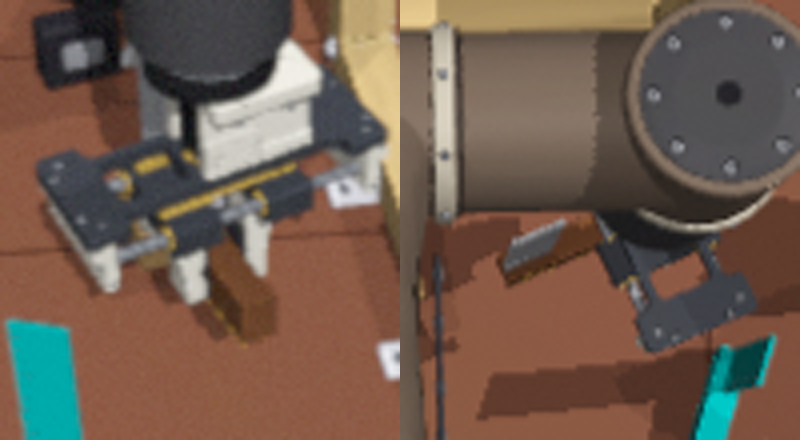

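Gripped and lifted level. On to the sill, heel about 40 mm short of the corner.

>>> servo_tool:
  series:
    - [[-8, -14, 0, 0], [-15, -25, 0, 0], [-18, -30, 0, 0], [-18, -30, 0, 0], [-18, -31, 0, 0], [-18, -31, 0, 0], [-17, -29, 0, 0], [-14, -24, 0, 0], [-8, -14, 0, 0], [-2.5, -3.3, 0, 0]]

```text
t: 10.23
eef_pos: [0.6116, 0.0507, 0.1219]
ee_rot: [3.14, -0.0, -1.138]
force: [0.5, -0.9, -3.0]
width: 0.0214
gripper_force: 60.0
```

>>> servo_tool:
  series:
    - [[0, 0, 0, 0.03], [0, 0, 0, 0.06], [0, 0, 0, 0.07], [0, 0, 0, 0.07], [0, 0, 0, 0.06], [0, 0, 0, 0.04], [0, 0, 0, 0], [0, 0, 0, 0], [0, 0, 0, 0], [0, 0, 0, 0]]

```text
t: 11.07
eef_pos: [0.6103, 0.0484, 0.1233]
ee_rot: [3.141, -0.0, -1.469]
force: [0.2, 0.5, -3.0]
width: 0.0217
gripper_force: 60.0
```

Run:
```python
from h import *
todo(.6104,.0488,.0506,.0983-np.pi/2)
out=[];p=np.array([.6104,.0488])
s=telemetry.get_state();yw=s['ee_rot'][2]+np.pi/2;e=s['eef_pos'];h=[e[0]-.1*np.sin(yw),e[1]+.1*np.cos(yw),yw]
for n in('side','top'):
    im=grab(n,n+'3.png')[:,:,::-1].copy();x,y=proj(n,[.60,.1,.12])[0].astype(int);x0,y0=x-50,y-55;im=cv2.resize(im[y0:y0+110,x0:x0+100],None,fx=4,fy=4,interpolation=cv2.INTER_CUBIC)
    for g in [b+[0,0,e[2]-.0056] for b in sq(h)]+sillb([.6158,-.0059,.0983,.068]): cv2.polylines(im,[cv2.convexHull(np.round((proj(n,g)+.5-[x0,y0])*4).astype(np.int32))],True,(0,0,255),1)
    out.append(im)
cv2.imwrite('pics/c3.png',np.hstack(out))
```

```text
pos [0.6103 0.0484 0.1233] [ 3.1411e+00 -1.0000e-04 -1.4690e+00] F [ 0.2  0.5 -3. ] w 0.0217 t 11.07
tool mm [-0.4 -0.2 72.7] turn 0.0035
```

View pics/c3.png

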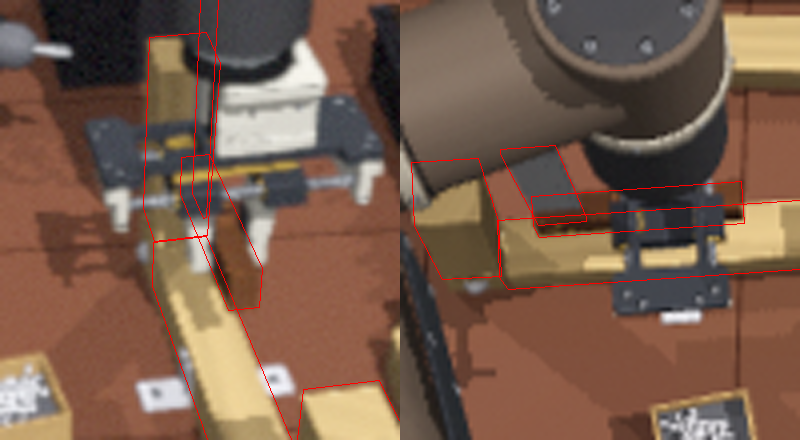

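The projected square and sill match the picture: stock above the sill, blade at top crop ≈(545,185) short of the post. Lowering.

>>> servo_tool:
  series:
    - [[0, 0, 6, 0.0035], [0, 0, 12, 0], [0, 0, 14, 0], [0, 0, 14, 0], [0, 0, 10, 0], [0, 0, 6, 0], [0, 0, 4, 0], [0, 0, 1, 0], [0, 0, 0, 0], [0, 0, 0, 0]]

```text
t: 12.0
eef_pos: [0.6111, 0.0488, 0.0572]
ee_rot: [-3.141, 0.0, -1.473]
force: [-0.1, 0.0, -3.2]
width: 0.0217
gripper_force: 60.0
```

>>> servo_tool:
  series:
    - [[0, 0, 1, 0], [0, 0, 1, 0], [0, 0, 1, 0], [0, 0, 1, 0], [0, 0, 0.5, 0], [0, 0, 0, 0], [0, 0, 0, 0], [0, 0, 0, 0], [0, 0, 0, 0], [0, 0, 0, 0]]

```text
t: 12.83
eef_pos: [0.6106, 0.0487, 0.0521]
ee_rot: [-3.142, 0.0, -1.473]
force: [0.2, -0.1, -2.3]
width: 0.0221
gripper_force: 60.0
```

>>> servo_tool:
  series:
    - [[0, 0, 0.5, 0], [0, 0, 0.5, 0], [0, 0, 0.5, 0], [0, 0, 0.5, 0], [0, 0, 0, 0], [0, 0, 0, 0], [0, 0, 0, 0], [0, 0, 0, 0], [0, 0, 0, 0], [0, 0, 0, 0]]

```text
t: 13.67
eef_pos: [0.6106, 0.0486, 0.0506]
ee_rot: [-3.141, -0.0, -1.473]
force: [-3.1, -0.3, 6.0]
width: 0.0215
gripper_force: 60.0
```

In contact with the sill at the expected height. Sliding towards the post.

>>> servo_tool:
  series:
    - [[-2, 0, 0, 0], [-3, 0, 0, 0], [-3, 0, 0, 0], [-3, 0, 0, 0], [-3, 0, 0, 0], [-3, 0, 0, 0], [-3, 0, 0, 0], [-2, 0, 0, 0], [-2, 0, 0, 0], [-1, 0, 0, 0]]

```text
t: 14.5
eef_pos: [0.6088, 0.0734, 0.0506]
ee_rot: [-3.14, -0.001, -1.473]
force: [0.8, -5.1, 5.6]
width: 0.0217
gripper_force: 60.0
```

Run:
```python
from h import *
todo(.6065,.0886,.0506,.0983-np.pi/2)
```

```text
pos [0.6088 0.0734 0.0506] [-3.1405e+00 -5.0000e-04 -1.4729e+00] F [ 0.8 -5.1  5.6] w 0.0217 t 14.5
tool mm [-15.3   0.8  -0. ] turn -0.0004
```

>>> servo_tool:
  series:
    - [[-1.5, 0, 0.1, 0], [-1.5, 0, 0.1, 0], [-1.5, 0, 0.1, 0], [-1.5, 0, 0, 0], [-1.5, 0, 0, 0], [-1, 0, 0, 0], [-1, 0, 0, 0], [-0.5, 0, 0, 0], [0, 0, 0, 0], [0, 0, 0, 0]]

```text
t: 15.33
eef_pos: [0.6079, 0.0829, 0.0506]
ee_rot: [-3.14, -0.001, -1.473]
force: [1.6, -7.9, 8.0]
width: 0.0217
gripper_force: 60.0
```

>>> servo_tool:
  series:
    - [[-0.7, 0, 0, 0], [-0.7, 0, 0, 0], [-0.7, 0, 0, 0], [-0.5, 0, 0, 0], [0, 0, 0, 0], [0, 0, 0, 0], [0, 0, 0, 0], [0, 0, 0, 0], [0, 0, 0, 0], [0, 0, 0, 0]]

```text
t: 16.17
eef_pos: [0.6076, 0.0854, 0.0506]
ee_rot: [-3.14, -0.001, -1.473]
force: [0.1, -7.3, 6.8]
width: 0.0219
gripper_force: 60.0
```

Run:
```python
from h import *
todo(.6065,.0886,.0506,.0983-np.pi/2)
print(telemetry.get_state()['moment'].round(2))
```

```text
pos [0.6076 0.0854 0.0506] [-3.1404e+00 -1.0000e-03 -1.4730e+00] F [ 0.1 -7.3  6.8] w 0.0219 t 16.17
tool mm [-3.3  0.8 -0. ] turn -0.0006
[-2.52 -0.18  0.06]
```

>>> servo_tool:
  series:
    - [[-0.5, 0, 0, 0], [-0.5, 0, 0, 0], [-0.5, 0, 0, 0], [0, 0, 0, 0], [0, 0, 0, 0], [0, 0, 0, 0], [0, 0, 0, 0], [0, 0, 0, 0], [0, 0, 0, 0], [0, 0, 0, 0]]

```text
t: 17.0
eef_pos: [0.6075, 0.0868, 0.0506]
ee_rot: [-3.14, -0.001, -1.473]
force: [0.4, -7.9, 7.9]
width: 0.0218
gripper_force: 60.0
```

```bash
cat > look.py <<'E'
from h import *
import sys
k=sys.argv[1]
todo(.6065,.0886,.0506,.0983-np.pi/2)
print(telemetry.get_state()['moment'].round(2))
s=telemetry.get_state();yw=s['ee_rot'][2]+np.pi/2;e=s['eef_pos'];h=[e[0]-.1*np.sin(yw),e[1]+.1*np.cos(yw),yw]
S=[.6158,-.0059,.0983]
out=[]
for n,P,w,hh,f in(('side',[.60,.19,.13],50,50,8),('top',[.6,.14,.12],50,75,8)):
    im=grab(n,n+k+'.png')[:,:,::-1].copy();x,y=proj(n,P)[0].astype(int);x0,y0=x-w//2,y-hh//2 if n=='top' else y-40;print(n,x0,y0);im=cv2.resize(im[y0:y0+75,x0:x0+w],None,fx=f,fy=f,interpolation=cv2.INTER_CUBIC)
    for gs,c in((sillb(S+[0]),(0,0,255)),([b+[0,0,e[2]-.0056] for b in sq(h)],(255,0,0))):
        for g in gs: cv2.polylines(im,[cv2.convexHull(np.round((proj(n,g)+.5-[x0,y0])*f).astype(np.int32))],True,c,1)
    out.append(im)
cv2.imwrite(f'pics/c{k}.png',np.hstack(out))
for n in('side','top'):
    m=getmask(n,'post',[.59,.2,.13])
    # lean from mask centre-line top: compare renders
    c=[(np.abs(sil(n,sillb(S+[a])[2:])-m).sum()/m.sum(),round(a,3)) for a in np.arange(-.05,.12,.01)];print(n,m.sum(),[ (round(v,2),a) for v,a in sorted(c)[:4]])
E
python3 look.py 4
```

```text
pos [0.6075 0.0868 0.0506] [-3.1404e+00 -1.0000e-03 -1.4731e+00] F [ 0.4 -7.9  7.9] w 0.0218 t 17.0
tool mm [-1.8  0.8 -0. ] turn -0.0006
[-2.56 -0.19 -0.  ]
side 265 92
top 173 122
side 281.0 [(np.float64(2.49), np.float64(-0.05)), (np.float64(2.5), np.float64(-0.04)), (np.float64(2.51), np.float64(-0.03)), (np.float64(2.55), np.float64(-0.01))]
top 315.0 [(np.float64(1.12), np.float64(0.11)), (np.float64(1.13), np.float64(0.1)), (np.float64(1.13), np.float64(0.09)), (np.float64(1.13), np.float64(0.08))]
```

View pics/c4.png

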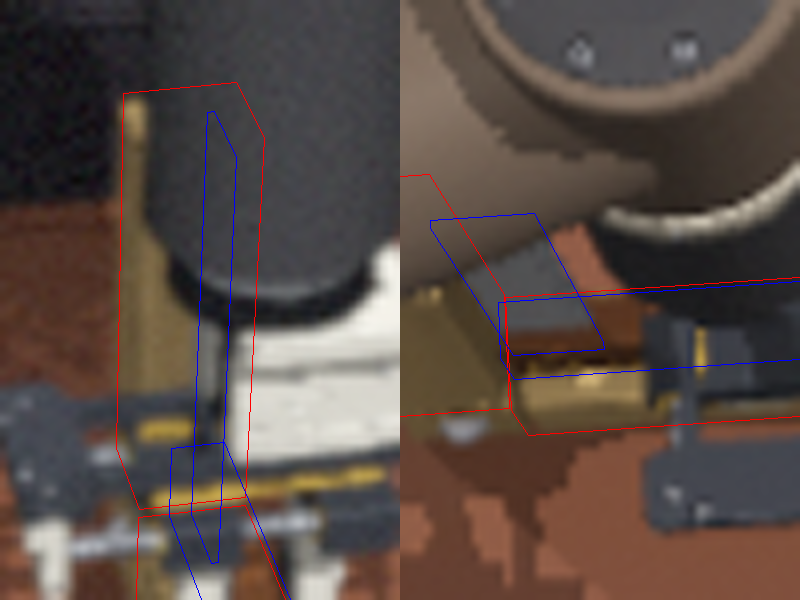

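The arm hides the post's top, but in the top crop the blade's outer edge (≈(470,285)–(508,350)) lies against the post and the heel is almost at the corner. I'll finish in half-millimetre steps, watching for the force rise.

>>> servo_tool:
  series:
    - [[-0.3, 0, 0, 0], [-0.3, 0, 0, 0], [-0.2, 0, 0, 0], [0, 0, 0, 0], [0, 0, 0, 0], [0, 0, 0, 0], [0, 0, 0, 0], [0, 0, 0, 0], [0, 0, 0, 0], [0, 0, 0, 0]]

```text
t: 18.03
eef_pos: [0.6074, 0.0876, 0.0506]
ee_rot: [-3.14, -0.001, -1.473]
force: [0.7, -6.8, 7.6]
width: 0.0218
gripper_force: 60.0
```

>>> servo_tool:
  series:
    - [[-0.3, 0, 0, 0], [-0.3, 0, 0, 0], [-0.2, 0, 0, 0], [0, 0, 0, 0], [0, 0, 0, 0], [0, 0, 0, 0], [0, 0, 0, 0], [0, 0, 0, 0], [0, 0, 0, 0], [0, 0, 0, 0]]

```text
t: 18.87
eef_pos: [0.6074, 0.0881, 0.0506]
ee_rot: [-3.141, -0.001, -1.473]
force: [1.1, -9.8, 7.6]
width: 0.0217
gripper_force: 60.0
```

>>> servo_tool:
  series:
    - [[-0.2, 0, 0, 0], [-0.2, 0, 0, 0], [-0.2, 0, 0, 0], [0, 0, 0, 0], [0, 0, 0, 0], [0, 0, 0, 0], [0, 0, 0, 0], [0, 0, 0, 0], [0, 0, 0, 0], [0, 0, 0, 0]]

```text
t: 19.7
eef_pos: [0.6073, 0.0881, 0.0506]
ee_rot: [-3.141, -0.002, -1.473]
force: [2.7, -12.7, 6.8]
width: 0.0218
gripper_force: 60.0
```

```bash
python3 -c "
from h import *
todo(.6065,.0886,.0506,.0983-np.pi/2);print(telemetry.get_state()['moment'].round(2))"
```

```text
pos [0.6073 0.0881 0.0506] [-3.1408e+00 -2.0000e-03 -1.4733e+00] F [  2.7 -12.7   6.8] w 0.0218 t 19.7
tool mm [-0.6  0.8  0. ] turn -0.0008
[-4.13 -0.78  0.02]
```

The advance has stalled and the push has risen to 12.7 N, so the square is seated. One check look at flatness before handing in.

```bash
sed -i "s/(0,0,255)),(\[b/(0,0,255)) if 0 else ([],0),([b/" look.py; python3 look.py 5 | tail -2
```

```text
side 129.0 [(np.float64(5.81), np.float64(0.09)), (np.float64(5.83), np.float64(0.07)), (np.float64(5.83), np.float64(-0.03)), (np.float64(5.84), np.float64(0.11))]
top 292.0 [(np.float64(1.25), np.float64(0.11)), (np.float64(1.27), np.float64(0.1)), (np.float64(1.27), np.float64(0.09)), (np.float64(1.27), np.float64(0.08))]
```

View pics/c5.png

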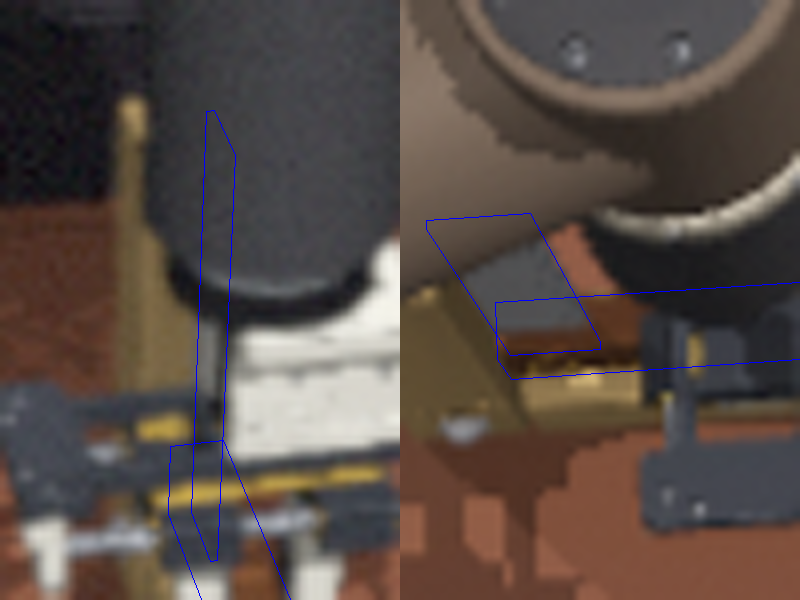

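The stock lies on the sill against the post, and the blade edge is close to the prediction. I'll measure the blade's tilt by comparing its edge with the hover picture.

Run:
```python
from h import *
E={'0':None,'3':([.6103,.0484,.1233],-1.469),'4':([.6075,.0868,.0506],-1.4731),'5':([.6073,.0881,.0506],-1.4733)}
for k,v in E.items():
    im=cv2.imread(f'pics/t0.png' if k=='0' else f'pics/top{k}.png').astype(int)
    if k=='0': continue
    (x,y,z),yw=v;yw+=np.pi/2
    y_=np.array([-np.sin(yw),np.cos(yw),0]);x_=np.array([np.cos(yw),np.sin(yw),0]);h=np.array([x,y,z-.0056])+.1*y_
    for nm,off in(('inner',-.035),('outer',0)):
        r=[]
        for hh in np.arange(.04,.15,.01):
            P=h+off*y_+[0,0,hh]; a,b=proj('top',[P-.02*y_,P+.02*y_])
            t=np.linspace(-.020,.020,81);g=np.array([P+s*y_ for s in t]);uv=proj('top',g).astype(np.float32)
            pr=cv2.remap(im.astype(np.float32),uv[:,0].reshape(1,-1),uv[:,1].reshape(1,-1),cv2.INTER_LINEAR)[0]
            sat=pr[:,2]-pr[:,0]  # red-blue
            d=np.gradient(cv2.GaussianBlur(sat.reshape(-1,1).astype(np.float32),(1,9),0).ravel()); i=(np.argmin(d) if off<0 else np.argmax(d))
            r.append((round(hh,2),round(t[i]*1000,1),int(abs(d[i])*10)))
        print(k,nm,*r)
```

```text
3 inner (np.float64(0.04), np.float64(0.0), 59) (np.float64(0.05), np.float64(-1.0), 65) (np.float64(0.06), np.float64(-0.5), 46) (np.float64(0.07), np.float64(-0.5), 54) (np.float64(0.08), np.float64(0.0), 56) (np.float64(0.09), np.float64(0.0), 71) (np.float64(0.1), np.float64(-1.0), 90) (np.float64(0.11), np.float64(0.0), 70) (np.float64(0.12), np.float64(-0.5), 91) (np.float64(0.13), np.float64(-1.5), 71) (np.float64(0.14), np.float64(-0.5), 72)
3 outer (np.float64(0.04), np.float64(-1.0), 69) (np.float64(0.05), np.float64(0.0), 58) (np.float64(0.06), np.float64(0.0), 64) (np.float64(0.07), np.float64(-1.0), 58) (np.float64(0.08), np.float64(1.0), 63) (np.float64(0.09), np.float64(0.5), 88) (np.float64(0.1), np.float64(0.0), 64) (np.float64(0.11), np.float64(0.5), 89) (np.float64(0.12), np.float64(0.0), 66) (np.float64(0.13), np.float64(0.0), 87) (np.float64(0.14), np.float64(-0.5), 62)
4 inner (np.float64(0.04), np.float64(-1.0), 51) (np.float64(0.05), np.float64(-2.0), 59) (np.float64(0.06), np.float64(-0.5), 51) (np.float64(0.07), np.float64(-1.5), 69) (np.float64(0.08), np.fl
[... 920 characters left out ...]
 72) (np.float64(0.09), np.float64(-2.0), 61) (np.float64(0.1), np.float64(-1.5), 83) (np.float64(0.11), np.float64(-2.5), 74) (np.float64(0.12), np.float64(-1.0), 62) (np.float64(0.13), np.float64(-0.5), 64) (np.float64(0.14), np.float64(-1.0), 63)
5 outer (np.float64(0.04), np.float64(1.5), 23) (np.float64(0.05), np.float64(0.5), 32) (np.float64(0.06), np.float64(-0.5), 28) (np.float64(0.07), np.float64(0.0), 34) (np.float64(0.08), np.float64(1.0), 29) (np.float64(0.09), np.float64(0.0), 30) (np.float64(0.1), np.float64(1.0), 28) (np.float64(0.11), np.float64(-0.5), 24) (np.float64(0.12), np.float64(-5.0), 9) (np.float64(0.13), np.float64(-13.0), 8) (np.float64(0.14), np.float64(-14.0), 8)
```

Blade tilt is under about 0.01 rad and its outer edge follows the post. One idle call to confirm it's steady, then I hand in.

>>> servo_tool:
  series:
    - [[0, 0, 0, 0], [0, 0, 0, 0], [0, 0, 0, 0], [0, 0, 0, 0], [0, 0, 0, 0], [0, 0, 0, 0], [0, 0, 0, 0], [0, 0, 0, 0], [0, 0, 0, 0], [0, 0, 0, 0]]

```text
t: 20.73
eef_pos: [0.6073, 0.0881, 0.0506]
ee_rot: [-3.141, -0.002, -1.473]
force: [1.9, -12.8, 7.3]
width: 0.0213
gripper_force: 60.0
```

```bash
python3 -c "
from h import *
todo(.6065,.0886,.0506,.0983-np.pi/2);F=telemetry.get_state()['force']
if -16<F[1]<-9 and F[2]>4: print(ticket.job_done())"
```

```text
pos [0.6073 0.0881 0.0506] [-3.1408e+00 -1.9000e-03 -1.4733e+00] F [  1.9 -12.8   7.3] w 0.0213 t 20.73
tool mm [-0.6  0.8 -0. ] turn -0.0008
the job is handed in; nothing more can be done
None
```

I handed the job in at about 21 s (no verdict came back) with the square still gripped at 60 N, flat on the sill and its blade against the post; the wrist reads about 13 N towards the post and 7 N (about 10 N with the square's weight) down on the sill, the heel is by my estimate within 1 mm of the corner, but the arm hid the post's top, so its final lean is inferred, not measured.

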